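# Mount the spring forceps and hold them at the marked gap

## Task

Set up the spring forceps on their stand to receive a specimen: lift them by the knob and seat the heel fully down on the stand's two pegs with the tips over the gauge block, then let go of the knob. Then squeeze the two ribbed grip plates until the gap between the tips is the same as the distance between the two engraved lines under them (12 mm), and finish while still holding the forceps steadily squeezed at that gap: do not let go. Never let the tips touch each other, and leave the other things on the table where they are.

Things in the scene. Friction and masses are not known exactly. Their poses are not given: they have to be found in the camera images.
- forceps: Loose steel spring forceps, 200 mm long, 0.24 kg, lying heel down. Origin: centre of the heel's underside; x points from heel to tips, y across, z up. The heel is a plate 90 (x) x 36 (y) x 16 mm (z 0 to 16) with a square black knob on its middle. From its +x end two sprung jaws run forward side by side, clear of the table; the tips end at x = 155, z = 10 mm.
- forceps_foot (a point): Centre of the underside of the forceps' heel (the forceps' origin, same axes). In the underside are two round blind holes, 13 mm deep: the large one (13.5 mm) at x = -30, the small one (9.5 mm) at x = +30 mm.
- forceps_knob (a point): Centre of the forceps' square black knob (20 x 20 x 44 mm), half-way up: 38 mm above the heel's underside, 22 mm above the heel plate's top. Axes as the forceps; it may be gripped across x or y.
- pad_left (a point): Centre of the outer face of the left (+y) jaw's flat ribbed grip plate (30 mm long, 18 mm tall), x = 118, z = 12 mm of the forceps' frame; moves with the jaw. The two outer faces are 48 mm apart at rest, and 32 mm apart and parallel to x when the tip gap is 12 mm; each mm less between them closes the tips by 1.5 mm.
- pad_right (a point): The same for the right (-y) jaw's grip plate.
- tip_left (a point): Inner point of the left (+y) tip.
- tip_right (a point): Inner point of the right (-y) tip. The gap is the distance between the two tip points: 36 mm at rest.
- jaw_left (a joint): Squeeze of the left (+y) jaw about its upright hinge at x 43, y +10 mm of the forceps: 0 rad at rest (open), growing as it is squeezed, 0.107 at the marked gap, 0.158 at its stop with the tips all but touching. Grip plate centre 75 mm, tip 112 mm from the hinge. Spring 4 N m/rad: about 6 N on each grip plate holds the marked gap.
- jaw_right (a joint): The same for the right (-y) jaw, hinge at y -10 mm. Tip gap in mm = 36 - 112 x (jaw_left + jaw_right).
- stand_seat (a point): Point on the stand, fixed to the table: a grey plate 236 x 90 x 8 mm with an aluminium pedestal 96 x 44 mm; its top, 34 mm above the table, is the seat. Centre of that top, between two upright tapered pegs 12 mm tall: the thick one (12 mm) at x = -30, the thin one (8 mm) at x = +30 mm. x points to the gauge block, z up. Forceps seated: forceps_foot and its axes coincide with this.
- stand_marks (a point): Centre of the two engraved lines on top of the stand's aluminium gauge block (34 x 60 mm, top 37 mm above the table), 155 mm along x from the seat point. The lines run along x, 12 mm apart, at y = -6 and +6 mm; the seated forceps' tips end just above them. Between seat and block only the 8 mm plate lies under the jaws.
- dish_a: Bystander, leave alone: a round clear dish of small brown specimens, 60 mm across and 12 mm tall, right of the stand; origin at its underside.
- immersion_oil: Bystander, leave alone: a small brown bottle with a black cap, 28 mm across and 62 mm tall, behind the stand; origin at its underside.
- folding_lens: Bystander, leave alone: a folded hand lens, 34 x 49 x 13 mm, on the right; origin at its underside.
- stain_bottle: Bystander, leave alone: a small dark bottle with a white cap, 32 mm across and 75 mm tall, behind the stand; origin at its underside.
- lens_wipes: Bystander, leave alone: a white and blue carton, 86 x 51 x 62 mm, on the right; origin at its underside.

How it is judged:
On the way, in this order (a step that is already met when the one before it is completed fails the run):
1. the forceps are fully seated on the pegs, tips over the gauge block, and let go (horizontal distance between forceps_foot and stand_seat below 0.0025 m and z of forceps_foot in the frame of stand_seat between -0.003 and 0.003 m and angle between forceps's own z axis and vertical below 0.06 rad and angle between the x axis of forceps and the x axis of stand_seat, either way round below 0.06 rad and x of tip_left in the frame of stand_seat above 0.1 m and contact force between the fingers and forceps below 0.2 N and distance between tip_left and tip_right above 0.03 m), for 0.2 s.
2. the jaws are squeezed to the marked gap (distance between tip_left and tip_right between 0.0095 and 0.0145 m and contact force between the fingers and forceps above 1 N), for 0.5 s.
At the end, for the whole second after the job is handed in: Forceps seated on the stand (heel centre within 2.5 mm sideways and 3 mm in height of the seat, turned and tilted less than 0.06 rad, tips over the gauge block); the jaws pressed by the fingers; tip gap 12 mm within 2.5 mm, and steady, while the robot goes on holding (all of step 2 and horizontal distance between forceps_foot and stand_seat below 0.0025 m and z of forceps_foot in the frame of stand_seat between -0.003 and 0.003 m and angle between forceps's own z axis and vertical below 0.06 rad and angle between the x axis of forceps and the x axis of stand_seat, either way round below 0.06 rad and x of tip_left in the frame of stand_seat above 0.1 m and velocity of joint jaw_left between -0.05 and 0.05 rad/s and velocity of joint jaw_right between -0.05 and 0.05 rad/s); the arm keeps its last pose, push and grip.
It fails at once if the tips were squeezed together (distance between tip_left and tip_right below 0.003 m).
It fails at once if another thing was disturbed (distance of any of dish_a, immersion_oil, folding_lens, stain_bottle, lens_wipes from where it was at the start of the episode above 0.03 m).
It also fails if it takes over 48 s, if anything falls off the work surface, if the arm or the gripper's body presses on something with over 40 N, if the wrist force passes 120 N, or if a joint passes its speed limit or range.

## Robot

A 7-joint arm with a two-finger parallel gripper is mounted at the origin on a cart in front of the work surface, level with it; the furniture and walls round the work are solid. World frame = base frame: x ahead of the robot, y to its left, z up, the work surface at z = 0. Lengths are in m, angles in rad, forces in N, time in s.
With the tool pointing down it reaches from about 0.375 to 0.925 m from the base axis. Payload 3.1 kg.
Tool frame: the origin (TCP) lies at the very end of the fingers, on their centre line; the grasp point (between the pads) lies 19 mm behind it; z points along the fingers, y is the direction in which the jaws open and shut (so a half turn about z gives the same grasp; the last joint's range is limited). The gripper opens to 85 mm and grips with 20 to 120 N. Pads are 22 mm wide; open, the fingers measure 114 mm over their backs; the gripper's body (76 mm by 85 mm) begins 54 mm behind the grasp point. The pads swing forward as they close: fully open they stand 13 mm farther back than shut.
Start: joints at [-1.29, 0.383, 0.044, 1.598, -0.018, 1.161, -0.05], TCP at [0.24, 0.604, 0.231] pointing down, gripper open.
Joint ranges: [-2.61, 2.61], [-0.41, 2.15], [-1.48, 1.57], [0, 2.5], [-1.57, 4.71], [0.05, 1.97], [-2.85, 2.85]. Speed limits (rad/s): [2.79, 2.79, 3.14, 3.14, 3.14, 3.14, 3.14].

## Interface

Orientations are given as [roll, pitch, yaw] about the fixed x, y, z axes, in that order (R = Rz(yaw) Ry(pitch) Rx(roll)).
In Python, from bench import robot, observe, eyes, hand_in gives the robot as it stands. Calls block until the motion is done:
- robot.reach(position, orientation): joint-space move of the TCP to a pose.
- robot.move_l(position, orientation=None, rate=0.15): straight line of the TCP; orientation=None keeps the orientation; rate is the mean speed in m/s.
- robot.set_joints(angles): joint-space move.
- robot.release() and robot.gripper_close(): open the fingers fully, or close them until they stop; the grip force is fixed at half the most.
- robot.pause(seconds).
- robot.ik(position, orientation): joint angles nearest the present ones, or None.
- observe(): the state.
- eyes.read_camera(name): name is "scene" or "top" or "wrist"; returns the picture (384x512x3 uint8, blue, green, red); there is no depth.
- eyes.calibration(name): a dict with "vertical_fov" (degrees; the focal length in pixels is half the picture's height over the tangent of half this angle, whatever the lens; pixels are square), "cx", "cy" (the principal point, pixels), "k1" (the pictures are not rectified: a ray, as slopes to the right and down, at radius r is drawn at 1 + k1 r^2 times it, then the intrinsics apply), "xyz" and "rotation" of the camera in the world. Camera axes: x right, y up, looking along -z (the intrinsics and any distortion apply to the point x, -y, -z); pixel columns grow to the right and rows downward; lengths in m; the calibration is good to about 2 mm. A picture is of the moment at which its call begins: read the wrist's pose just before it. calibration takes no time and is no camera call; for the wrist camera it gives the pose at the moment of the call.
A pose or a line that the arm cannot do raises robot.MotionError and nothing moves.
- hand_in(): hands the job in, once; it reports no verdict.
The state is a dict: "time_s": time; "joint_positions": joint angles; "joint_velocities": joint speeds; "joint_efforts": joint torques, N m; "eef_pos": TCP position; "ee_rot": TCP orientation; "ft_force": force on the tool from outside, world axes, zero at the start; "ft_torque": the same for the moment, N m; "finger_gap": finger opening in m.
Only numpy, scipy, OpenCV 4.12 (cv2) and the standard library are available. Lean on these libraries where they do the work, as an engineer would, in place of code of your own. Each camera call takes 0.05 s, during which the arm holds its last target.

## Working session

There is one attempt and no reset: what is moved stays moved. The work goes in short steps, each a Python script; the robot and the scene stay as the last script left them, time stands still between calls to the robot, and variables do not carry over. Pictures are saved under pics/ and viewed, and the job is handed in when it is done.

```bash
ls; mkdir -p pics; python3 - <<'E'
from bench import robot, observe, eyes
import cv2
print(observe())
for n in ("scene","top","wrist"):
    c=eyes.calibration(n); print(n,c)
    cv2.imwrite(f"pics/{n}0.png",eyes.read_camera(n))
E
```

```text
pics
{'time_s': 0.0, 'joint_positions': array([-1.28981457,  0.38386184,  0.0438089 ,  1.59961234, -0.01792893,
        1.16119442, -0.0499243 ]), 'joint_velocities': array([-1.37955462e-03,  4.27660115e-04, -7.66263724e-04,  2.08526483e-03,
        2.40124745e-04, -7.94781291e-04,  6.97468674e-05]), 'joint_efforts': array([-4.73187629e-04, -4.33462250e+01,  1.02436189e+00, -2.49512243e+01,
        1.05935766e-02,  1.12296932e-02, -7.83135221e-06]), 'eef_pos': array([0.23999087, 0.60303663, 0.22985165]), 'ee_rot': array([-3.13891089e+00,  1.09591346e-04,  2.76287757e+00]), 'ft_force': array([-0.3147104 , -0.72420675,  0.46664116]), 'ft_torque': array([0.0153536 , 0.01752311, 0.01045511]), 'finger_gap': 0.08534929877296399}
scene {'vertical_fov': 49.95305361260476, 'cx': 262.04244857812836, 'cy': 197.52103624451695, 'k1': -0.00742901643517086, 'xyz': array([-0.14686155, -0.65924452,  0.80253239]), 'rotation': array([ 0.96441612,  0.01980958, -0.75979458])}
top {'vertical_fov': 52.93938098176644, 'cx': 256.92085968928967, 'cy': 197.17164468259367, 'k1': -0.006069263398266151, 'xyz': array([0.25138272, 0.06124618, 1.53411812]), 'rotation': array([ 2.32163886e-01, -9.51357166e-04, -1.32388820e+00])}
wrist {'vertical_fov': 58.83225208708986, 'cx': 252.11535069403317, 'cy': 185.50265695320277, 'k1': -0.055238217495364735, 'xyz': array([0.16942536, 0.63185822, 0.37285842]), 'rotation': array([-0.30664195,  0.00177395,  1.19102774])}
```

View pics/top0.png

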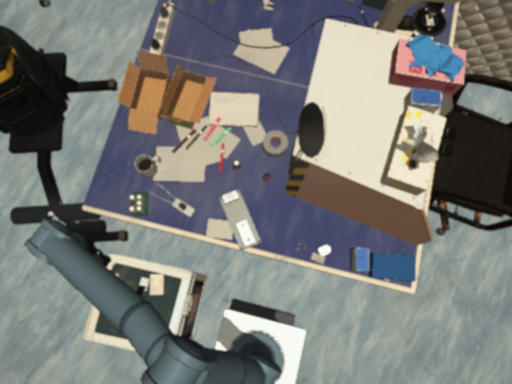

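View pics/scene0.png

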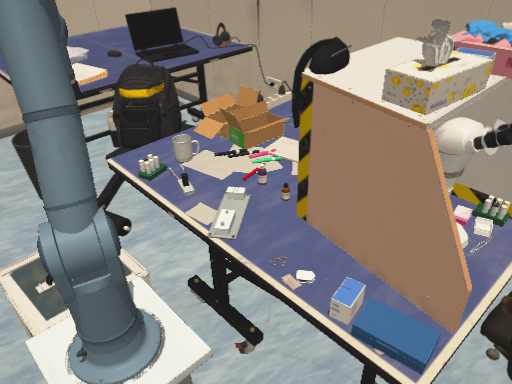

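View pics/wrist0.png

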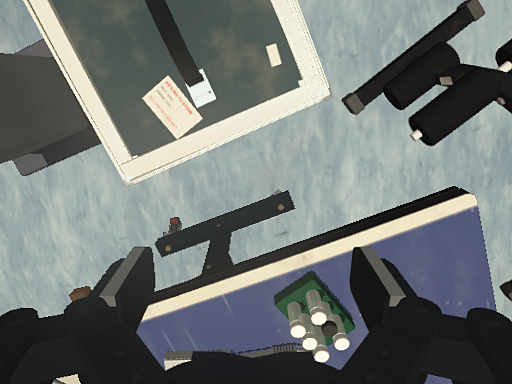

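```bash
cat > h.py <<'E'
from bench import robot, observe, eyes
import cv2, numpy as np
from scipy.spatial.transform import Rotation as R
def K(c):
    f=192/np.tan(np.radians(c["vertical_fov"]/2)); return f
def ray(c,u,v):
    f=K(c); d=np.array([(u-c["cx"])/f,(v-c["cy"])/f]); s=d.copy()
    for _ in range(30): s=d/(1+c["k1"]*(s@s))
    r=R.from_euler('xyz',c["rotation"]).as_matrix()@np.array([s[0],-s[1],-1.])
    return np.array(c["xyz"]),r
def onz(c,u,v,z):
    o,r=ray(c,u,v); return o+r*(z-o[2])/r[2]
def proj(c,p):
    q=R.from_euler('xyz',c["rotation"]).as_matrix().T@(np.array(p)-c["xyz"])
    s=np.array([q[0],-q[1]])/-q[2]; s=s*(1+c["k1"]*(s@s)); return s*K(c)+[c["cx"],c["cy"]]
def snap(n,name):
    c=eyes.calibration(n); im=eyes.read_camera(n); cv2.imwrite(f"pics/{name}.png",im)
    import pickle; pickle.dump((c,im),open(f"pics/{name}.pkl","wb")); return c,im
def load(name):
    import pickle; return pickle.load(open(f"pics/{name}.pkl","rb"))
E
python3 - <<'E'
from h import *
ct=eyes.calibration("top"); cs=eyes.calibration("scene")
print("forceps",onz(ct,181,205,.02),onz(cs,185,186,.03))
print("stand",onz(ct,238,218,.02),onz(cs,228,217,.02))
for uv in [(323,250),(238,164),(267,177),(362,258)]: print(onz(ct,*uv,.0))
print([ray(ct,256,197)])
im=cv2.imread("pics/top0.png")[150:270,110:310]; cv2.imwrite("pics/tz.png",cv2.resize(im,None,fx=4,fy=4,interpolation=cv2.INTER_CUBIC))
im=cv2.imread("pics/scene0.png")[125:245,110:310]; cv2.imwrite("pics/sz.png",cv2.resize(im,None,fx=4,fy=4,interpolation=cv2.INTER_CUBIC))
E
```

```text
forceps [0.49295112 0.43506561 0.02      ] [0.46987008 0.39830574 0.03      ]
stand [0.49773656 0.19959152 0.02      ] [0.4704407  0.16764606 0.02      ]
[ 0.45894925 -0.15791321  0.        ]
[0.72206236 0.25980446 0.        ]
[0.69685491 0.12899457 0.        ]
[ 0.46576554 -0.3136704   0.        ]
[(array([0.25138272, 0.06124618, 1.53411812]), array([ 0.22316872,  0.05775801, -0.97307021]))]
```

View pics/tz.png

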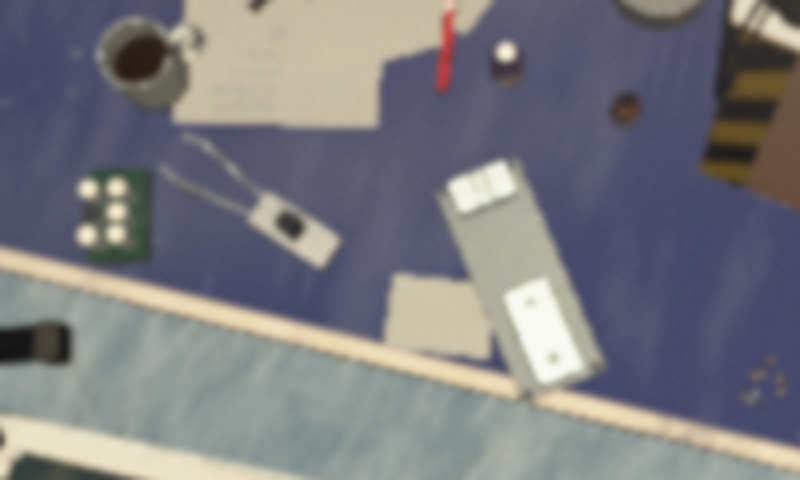

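View pics/sz.png

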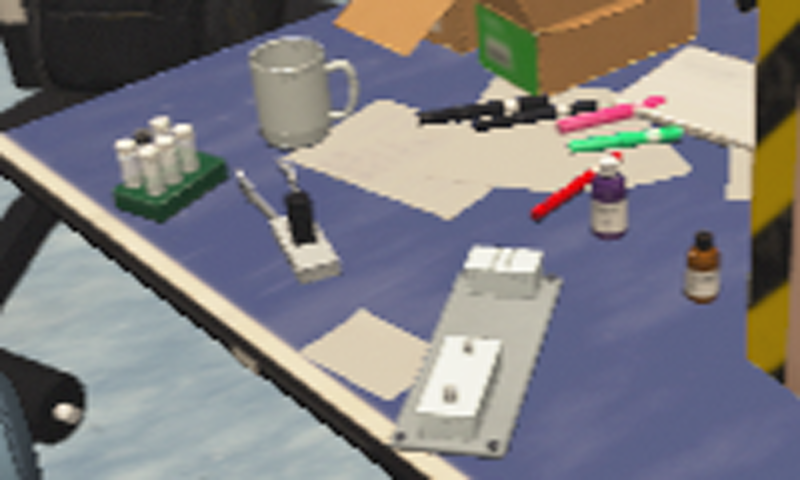

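```bash
python3 - <<'E'
from h import *
ct=eyes.calibration("top"); o=observe()
Z=lambda x,y,z:onz(ct,x/4+110-.4,y/4+150-.4,z)
k=Z(290,224,.06);t1=Z(185,135,.01);t2=Z(162,168,.01);print("knob",k,"tips",t1,t2)
d=(t1+t2)/2-k;print("fyaw",np.arctan2(d[1],d[0]))
a=Z(553,357,.046);b=Z(531,301,.046);g=Z(482,187,.037);print("stand pegs",a,b,"gauge",g)
d=g-(a+b)/2;print(np.arctan2(d[1],d[0]),np.linalg.norm(d[:2]))
cw=eyes.calibration("wrist")
RT=R.from_euler('xyz',o['ee_rot']).as_matrix();RC=R.from_euler('xyz',cw['rotation']).as_matrix()
print("cam in tool",RT.T@(cw['xyz']-o['eef_pos']),"\n",RT.T@RC)
E
```

```text
knob [0.48532261 0.42032913 0.06      ] tips [0.55628    0.56363241 0.01      ] [0.51726471 0.57581406 0.01      ]
fyaw 1.2391285326464074
stand pegs [0.42371982 0.13939774 0.046     ] [0.47144926 0.17384924 0.046     ] gauge [0.57203531 0.25100003 0.037     ]
0.6488201589101353 0.1561887456789618
cam in tool [ 0.07623823  0.00025588 -0.14289586] 
 [[-1.01264032e-03  9.53390028e-01  3.01739007e-01]
 [ 9.99999229e-01  1.18247871e-03 -3.80208947e-04]
 [-7.19287369e-04  3.01738389e-01 -9.53390490e-01]]
```

```bash
python3 - <<'E'
from h import *
y=1.24
p=np.array([0.485,0.42,0.19])+0.03*np.array([np.cos(y),np.sin(y),0])
for yy in (y,y+np.pi,y-np.pi): print(yy,robot.ik(p,[np.pi,0,yy]))
for yy in (.65,.65+np.pi,.65-np.pi): print(yy,robot.ik([.45,.157,.15],[np.pi,0,yy]))
robot.reach(p,[np.pi,0,y]); snap("wrist","w1"); print(observe()['time_s'],observe()['eef_pos'])
E
```

```text
1.24 [-1.09723162  0.47302075  0.39779927  1.60440425 -0.1988998   1.10439058
 -0.97968762]
4.381592653589793 [-0.71966127  0.45526043 -0.10329943  1.58354202  0.05075711  1.10541453
  1.97549969]
-1.9015926535897931 [-0.71966127  0.45526043 -0.10329943  1.58354202  0.05075711  1.10541453
  1.97549969]
0.65 [-0.95844719  0.16473299  0.58234037  2.10309957 -0.1150497   0.90376194
 -1.2317762 ]
3.791592653589793 [-0.65570287  0.15238372  0.2512515   2.09053349 -0.04804566  0.90395088
  1.84328333]
-2.491592653589793 [-0.65570287  0.15238372  0.2512515   2.09053349 -0.04804566  0.90395088
  1.84328333]
1.35 [0.49266494 0.45083187 0.1899496 ]
```

View pics/w1.png

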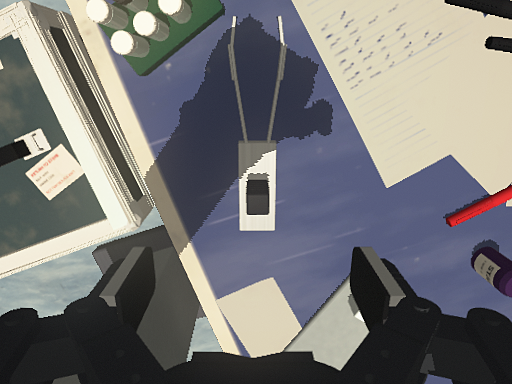

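```bash
python3 - <<'E'
from h import *
c,im=load("w1")
cv2.imwrite("pics/w1z.png",cv2.resize(im[5:155,205:315],None,fx=5,fy=4,interpolation=cv2.INTER_CUBIC)[:600])
g=im.astype(int)
# heel: low-saturation, bright vs blue cloth ; region
hsv=cv2.cvtColor(im,cv2.COLOR_BGR2HSV)
m=((hsv[...,1]<60)&(hsv[...,2]>60)).astype(np.uint8); m[:138]=0;m[240:]=0;m[:,:225]=0;m[:,290:]=0
cs,_=cv2.findContours(m,cv2.RETR_EXTERNAL,cv2.CHAIN_APPROX_NONE); k=max(cs,key=cv2.contourArea)
r=cv2.minAreaRect(k); print(r,cv2.boundingRect(k))
b=cv2.boxPoints(r)
P=np.array([onz(c,u,v,.016) for u,v in b]); print(P.round(4))
ctr=P.mean(0); print("heel ctr",ctr,[np.linalg.norm(P[i]-P[i-1]).round(4) for i in range(4)])
E
```

```text
((254.5, 184.0), (92.0, 59.0), 90.0) (225, 138, 60, 93)
[[0.4775 0.481  0.016 ]
 [0.5298 0.4632 0.016 ]
 [0.5019 0.3733 0.016 ]
 [0.445  0.3927 0.016 ]]
heel ctr [0.48854691 0.42754652 0.016     ] [np.float64(0.0941), np.float64(0.0552), np.float64(0.0941), np.float64(0.0601)]
```

View pics/w1z.png

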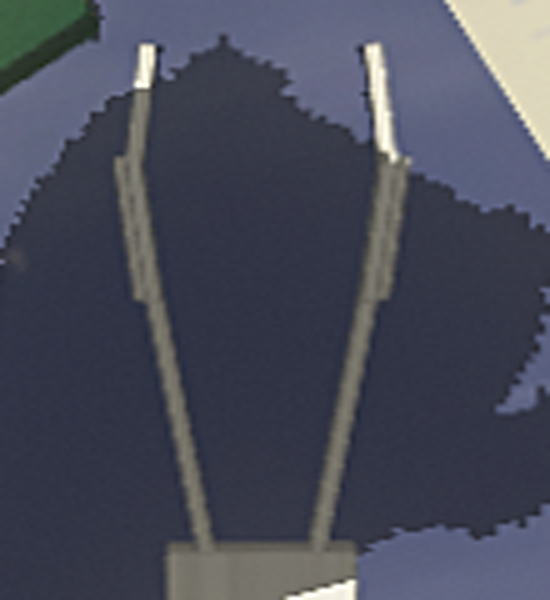

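```bash
python3 - <<'E'
from h import *
c,im=load("w1")
cv2.imwrite("pics/w1h.png",cv2.resize(im[130:245,225:290],None,fx=5,fy=5,interpolation=cv2.INTER_NEAREST))
E
```

```text
(no output)
```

View pics/w1h.png

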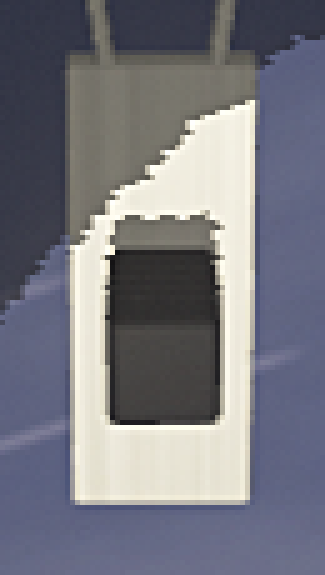

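```bash
cat >> h.py <<'E'
def fr(c,pts,z):
    P=np.array([onz(c,u,v,z) for u,v in pts]); return P
E
python3 - <<'E'
from h import *
c,im=load("w1")
P=fr(c,[(238.4,143),(257.4,143),(276.4,143),(239.4,230.8),(257.2,230.8),(275,230.8)],.016)
print(P.round(4)); f=P[:3].mean(0);r=P[3:].mean(0)
print("len",np.linalg.norm(f-r),"w",np.linalg.norm(P[0]-P[2]),np.linalg.norm(P[3]-P[5]),"ctr",(f+r)/2,"yaw",np.arctan2(*(f-r)[1::-1]))
K=fr(c,[(246.8,195),(269,195),(247,215),(269,215)],.06); print(K.round(4),"knob",K.mean(0), np.linalg.norm(K[0]-K[1]),np.linalg.norm(K[0]-K[2]))
T=fr(c,[(205+147/5,5+45/4),(205+373/5,5+45/4)],.012);print(T, np.linalg.norm(T[0]-T[1]),np.arctan2(*(T.mean(0)-(f+r)/2)[1::-1]),np.linalg.norm(T.mean(0)-(f+r)/2))
ct=fr(c,[(0,0)],.0)
E
```

```text
[[0.4878 0.4725 0.016 ]
 [0.5047 0.4667 0.016 ]
 [0.5216 0.461  0.016 ]
 [0.4586 0.3871 0.016 ]
 [0.4758 0.3813 0.016 ]
 [0.493  0.3754 0.016 ]]
len 0.09024811301011146 w 0.035699205636481386 0.03628217074949851 ctr [0.49023913 0.42400389 0.016     ] yaw 1.2448201898738207
[[0.484  0.4353 0.06  ]
 [0.5018 0.4292 0.06  ]
 [0.4782 0.418  0.06  ]
 [0.4962 0.4118 0.06  ]] knob [0.49006195 0.42357241 0.06      ] 0.01881303231666391 0.018274872632793097
[[0.52106345 0.57771956 0.012     ]
 [0.5580721  0.56513361 0.012     ]] 0.03909023066412122 1.2479000360495658 0.15550809116551642
```

```bash
python3 - <<'E'
from h import *
y=.649
p=np.array([0.448,0.157,0.21])+0.03*np.array([np.cos(y),np.sin(y),0])
robot.reach(p,[np.pi,0,y]); robot.pause(.2); c,im=snap("wrist","w2"); print(observe()['time_s'],observe()['eef_pos'])
cv2.imwrite("pics/w2z.png",cv2.resize(im[0:260,180:340],None,fx=3,fy=3,interpolation=cv2.INTER_NEAREST)[:,:])
E
```

```text
2.6667 [0.47208686 0.17660972 0.2099489 ]
```

View pics/w2.png

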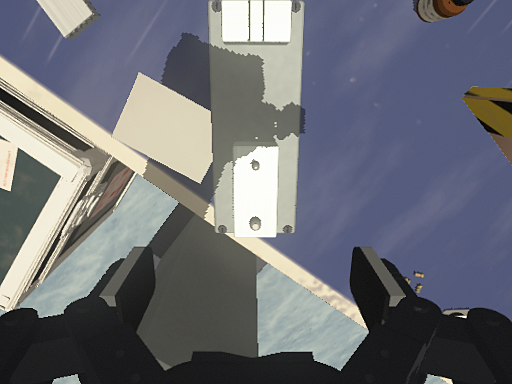

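```bash
python3 - <<'E'
from h import *
c,im=load("w2")
a=cv2.resize(im[0:60,205:310],None,fx=5,fy=5,interpolation=cv2.INTER_NEAREST)
b=cv2.resize(im[140:245,225:330],None,fx=5,fy=5,interpolation=cv2.INTER_NEAREST)
cv2.imwrite("pics/w2a.png",a);cv2.imwrite("pics/w2b.png",b)
E
```

```text
(no output)
```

View pics/w2a.png

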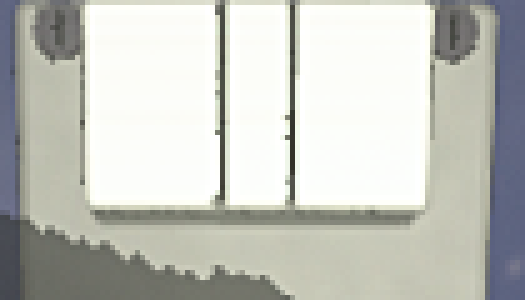

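View pics/w2b.png

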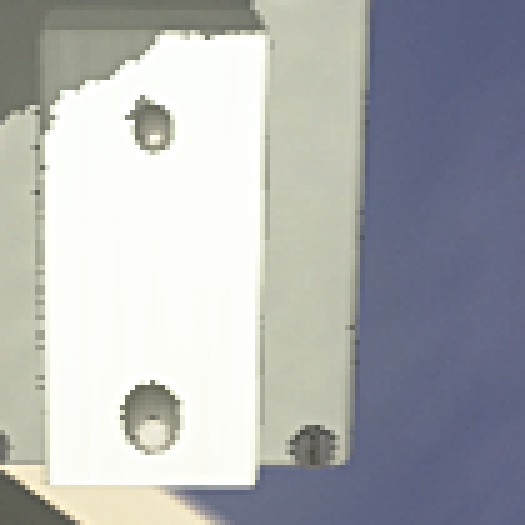

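```bash
python3 - <<'E'
from h import *
c,im=load("w2")
P=fr(c,[(233.6,146),(278.6,146),(234.4,237.2),(276.6,237.2)],.034);f=P[:2].mean(0);r=P[2:].mean(0)
print("ped ctr",P.mean(0),"len",np.linalg.norm(f-r),"w",np.linalg.norm(P[0]-P[1]),np.linalg.norm(P[2]-P[3]),"yaw",np.arctan2(*(f-r)[1::-1]))
T=fr(c,[(255.6,226.6),(256.0,168.2)],.046);print("pegs",T,T.mean(0),np.linalg.norm(T[1]-T[0]),np.arctan2(*(T[1]-T[0])[1::-1]))
G=fr(c,[(249.2,20),(263.2,20)],.037);print("lines",G.mean(0),np.linalg.norm(G[0]-G[1]))
S=(T.mean(0)+P.mean(0))/2
d=G.mean(0)-S;print(d,np.arctan2(d[1],d[0]),np.linalg.norm(d[:2]))
E=fr(c,[(222,41.6),(290,41.6)],.037).mean(0);print("block edge dist",np.linalg.norm((E-S)[:2]),np.arctan2(*(E-S)[1::-1]))
# finger tip px of tool pts
o=observe();RT=R.from_euler('xyz',o['ee_rot']).as_matrix()
for z in (0,-.013,-.02):
  for x in (.011,-.011):
    print(z,x,proj(c,o['eef_pos']+RT@[x,.0425,z]),proj(c,o['eef_pos']+RT@[x,-.0425,z]))
a=cv2.resize(im[230:384,80:430],None,fx=2,fy=2);cv2.imwrite("pics/w2f.png",a)
E
```

```text
ped ctr [0.4500132  0.15475969 0.034     ] len 0.09525208949045909 w 0.042671117622681894 0.04358709602926485 yaw 0.6483586263530148
pegs [[0.42583982 0.13661163 0.046     ]
 [0.47306244 0.17237335 0.046     ]] [0.44945113 0.15449249 0.046     ] 0.059235772689876114 0.6481572158253166
lines [0.57509481 0.25030454 0.037     ] 0.011949507767414528
[ 0.12536264  0.09567845 -0.003     ] 0.6519042069260067 0.15770274939935217
block edge dist 0.1403459439120761 0.6527938670542934
0 0.011 [343.61428382 230.82339975] [159.59544751 230.8945684 ]
0 -0.011 [339.72020224 272.37402437] [163.57173361 272.43661851]
-0.013 0.011 [351.35193592 243.82431449] [151.77586391 243.89886142]
-0.013 -0.011 [346.7295328  288.06347299] [156.49125046 288.12786608]
-0.02 0.011 [356.07437579 251.77135172] [147.00367878 251.84762116]
-0.02 -0.011 [350.97431642 297.58131145] [152.20358829 297.64641149]
```

View pics/w2f.png

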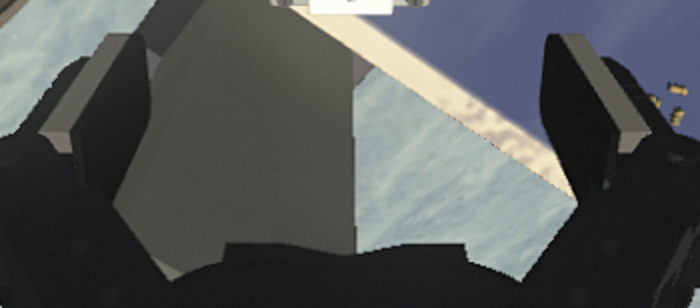

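```bash
python3 - <<'E'
from h import *
y=1.246; p=np.array([.4902,.4239,0])
robot.reach(p+[0,0,.13],[np.pi,0,y]); robot.move_l(p+[0,0,.026],rate=.12)
robot.gripper_close(); o=observe(); print(o['time_s'],o['eef_pos'],o['finger_gap'],o['ft_force'])
c,im=snap("wrist","w3")
robot.move_l(p+[0,0,.13],rate=.12); robot.pause(.2); o=observe(); print(o['time_s'],o['finger_gap'],o['ft_force']); c,im=snap("wrist","w4")
cv2.imwrite("pics/w34.png",np.hstack([load("w3")[1],im])[:, :][::1])
cv2.imwrite("pics/w34.png",cv2.resize(np.hstack([load("w3")[1][:,130:390],im[:,130:390]]),None,fx=1.5,fy=1.5))
E
```

```text
5.3167 [0.49005891 0.42412209 0.02630389] 0.019411256410987596 [-1.19448787 -0.16752265  1.94419436]
6.5833 0.019300077065464032 [-0.99721806 -0.8083782  -2.75219686]
```

View pics/w34.png

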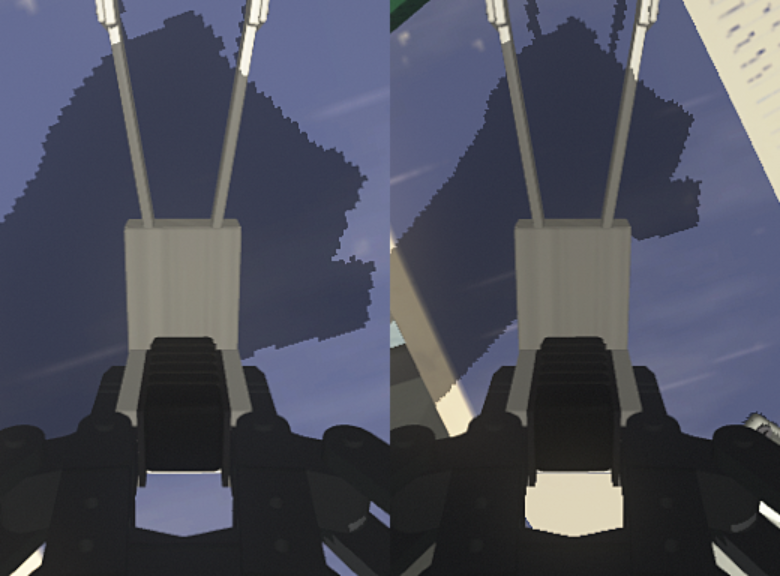

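```bash
python3 - <<'E'
from h import *
c,im=load("w4")
cv2.imwrite("pics/w4z.png",cv2.resize(im[135:240,200:305],None,fx=5,fy=5,interpolation=cv2.INTER_NEAREST))
o=observe();RT=R.from_euler('xyz',o['ee_rot']).as_matrix();print(o['ee_rot'],o['eef_pos'])
for p in ([.045,-.018,.010],[.045,.018,.010],[.01,-.018,.010],[.01,.018,.010],[.045,-.018,.026],[.045,.018,.026]): print(p,proj(c,o['eef_pos']+RT@np.array(p)))
E
```

```text
[-3.14101331e+00  1.53046927e-03  1.24601502e+00] [0.48976619 0.42352377 0.12903966]
[0.045, -0.018, 0.01] [210.98884257 152.05178878]
[0.045, 0.018, 0.01] [289.86158984 151.96392825]
[0.01, -0.018, 0.01] [213.67853236 222.64604633]
[0.01, 0.018, 0.01] [287.5340801  222.57304441]
[0.045, -0.018, 0.026] [214.66540076 145.43827697]
[0.045, 0.018, 0.026] [286.47191112 145.35783347]
```

View pics/w4z.png

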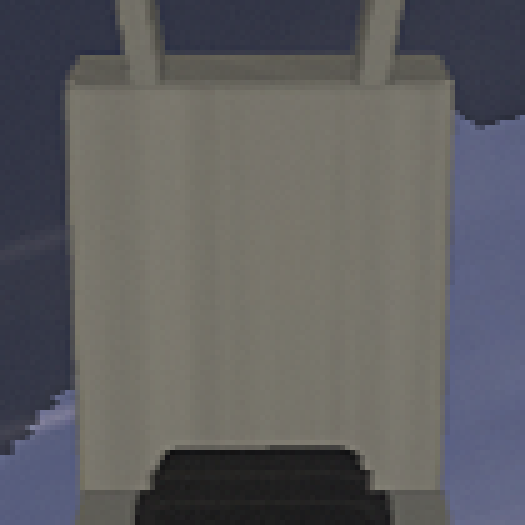

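```bash
cat >> h.py <<'E'
def servo(t,orient,rate=.1,n=2,tol=3e-4):
    t=np.array(t,float); cmd=t.copy()
    for i in range(n):
        robot.move_l(cmd,orient,rate=rate); robot.pause(.15)
        e=t-observe()['eef_pos']
        if np.abs(e).max()<tol: break
        cmd=cmd+e
    return cmd
E
python3 - <<'E'
from h import *
y=.649
robot.reach([.4495,.1554,.16],[np.pi,0,y])
cmd=servo([.4495,.1554,.085],[np.pi,0,y],n=3)
o=observe();print(o['time_s'],cmd,o['eef_pos'],o['ee_rot'],o['ft_force'],o['finger_gap']); c,im=snap("wrist","w5"); snap("scene","s5")
cv2.imwrite("pics/s5z.png",cv2.resize(cv2.imread("pics/s5.png")[150:250,170:300],None,fx=5,fy=5,interpolation=cv2.INTER_CUBIC))
E
```

```text
9.5417 [0.44948337 0.15534483 0.08490678] [0.44946078 0.15532437 0.08486903] [3.14156078e+00 1.03661357e-04 6.48997098e-01] [-0.1847459   0.51249498 -3.25107707] 0.019433910148448592
```

View pics/w5.png

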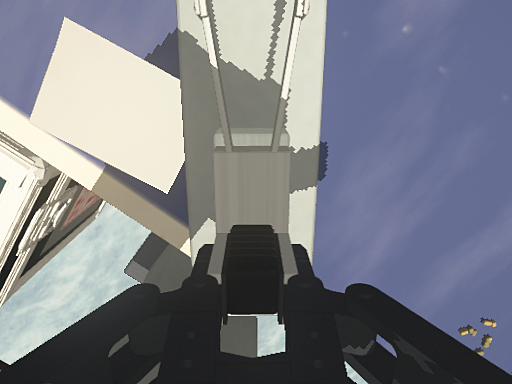

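View pics/s5z.png

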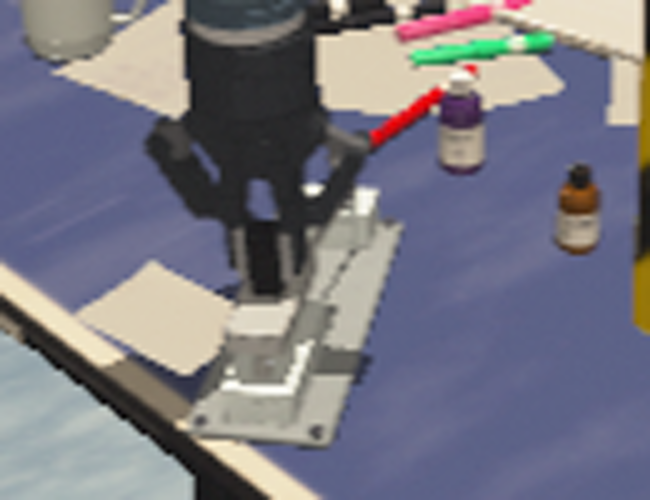

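```bash
python3 - <<'E'
from h import *
c,im=load("w5")
cv2.imwrite("pics/w5z.png",cv2.resize(im[115:215,195:310],None,fx=6,fy=6,interpolation=cv2.INTER_NEAREST))
E
```

```text
(no output)
```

View pics/w5z.png

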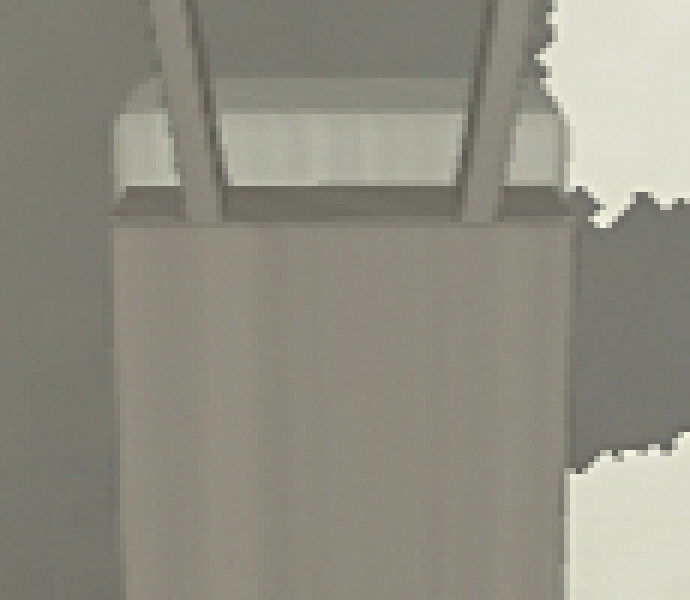

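```bash
python3 - <<'E'
from h import *
c,im=load("w5")
y=.649;tx=np.array([np.cos(y),np.sin(y)]);ly=np.array([-np.sin(y),np.cos(y)])
A=fr(c,[(213.8,133.7),(289.7,133.7)],.034); B=fr(c,[(213.3,152),(290.8,152)],.0746)
print(np.linalg.norm(A[0]-A[1]),np.linalg.norm(B[0]-B[1]))
sa=A.mean(0)[:2]-.048*tx; sb=B.mean(0)[:2]-.045*tx
print(sa,sb,"heel-seat along x,y:",(sb-sa)@tx,(sb-sa)@ly)
E
```

```text
0.0432920318761972 0.035492522406888175
[0.44940914 0.15482391] [0.45023601 0.15523201] heel-seat along x,y: 0.0009054028427312365 -0.0001746218005349462
```

```bash
python3 - <<'E'
from h import *
y=.649;tx=np.array([np.cos(y),np.sin(y),0])
p=np.array([.4495,.1554,0])-.0004*tx
for z in (.074,.070,.066,.063,.0605):
    robot.move_l(p+[0,0,z],[np.pi,0,y],rate=.05); robot.pause(.1)
    o=observe();print(z,o['eef_pos'].round(4),o['ft_force'].round(1))
    if o['ft_force'][2]>25: break
print(o['time_s']); snap("wrist","w6")
E
```

```text
0.074 [0.4492 0.1551 0.0739] [ 0.  -0.4 -2.8]
0.07 [0.4492 0.1551 0.07  ] [-0.3 -0.8 -2.6]
0.066 [0.4492 0.1551 0.0659] [ 0.6  0.2 -2.3]
0.063 [0.4493 0.1551 0.063 ] [ 0.6 -0.5 -2.1]
0.0605 [0.4492 0.1551 0.0605] [ 0.1  0.4 -1.8]
11.5083
```

```bash
python3 - <<'E'
from h import *
y=.649
robot.move_l([.4492,.1551,.0598],[np.pi,0,y],rate=.05); robot.pause(.1); print(observe()['ft_force'])
robot.release(); robot.pause(.1)
robot.move_l([.4492,.1551,.16],rate=.15)
tx=np.array([np.cos(y),np.sin(y),0])
robot.move_l(np.array([.4492,.1551,.22])+.06*tx,rate=.25); robot.pause(.15)
snap("wrist","w7");snap("scene","s7"); print(observe()['time_s'])
cv2.imwrite("pics/w7z.png",cv2.resize(load("w7")[1][0:300,150:360],None,fx=2,fy=2,interpolation=cv2.INTER_CUBIC))
cv2.imwrite("pics/s7z.png",cv2.resize(cv2.imread("pics/s7.png")[170:250,190:280],None,fx=7,fy=7,interpolation=cv2.INTER_CUBIC))
E
```

```text
[-1.94182499 -0.97184758  3.69082926]
14.225
```

View pics/w7z.png

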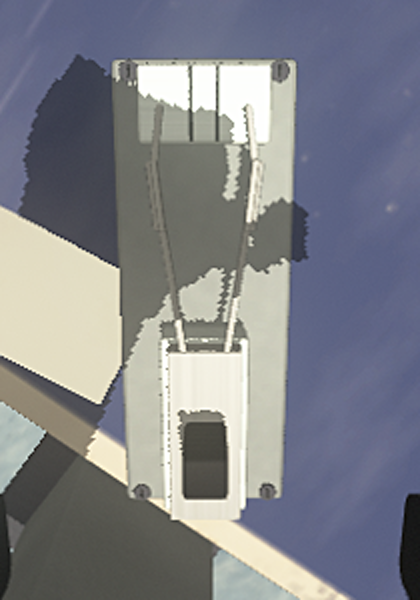

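View pics/s7z.png

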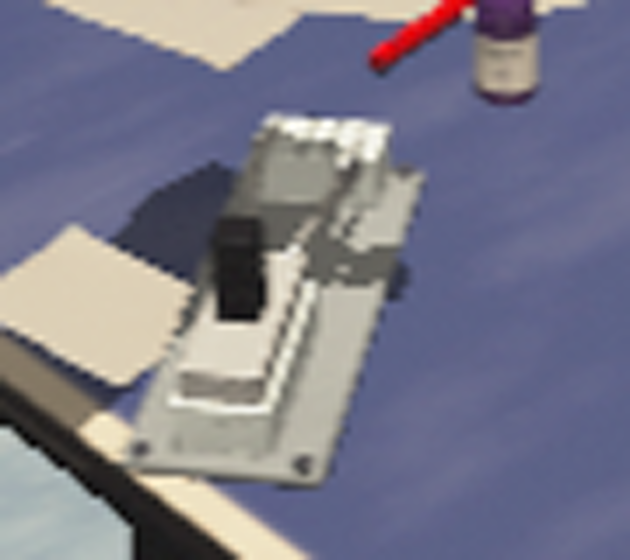

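```bash
python3 - <<'E'
from h import *
c,im=load("w7")
cv2.imwrite("pics/w7j.png",cv2.resize(im[25:185,205:300],None,fx=7,fy=3.7,interpolation=cv2.INTER_CUBIC))
print(observe()['eef_pos'])
E
```

```text
[0.49532206 0.19013214 0.21840447]
```

View pics/w7j.png

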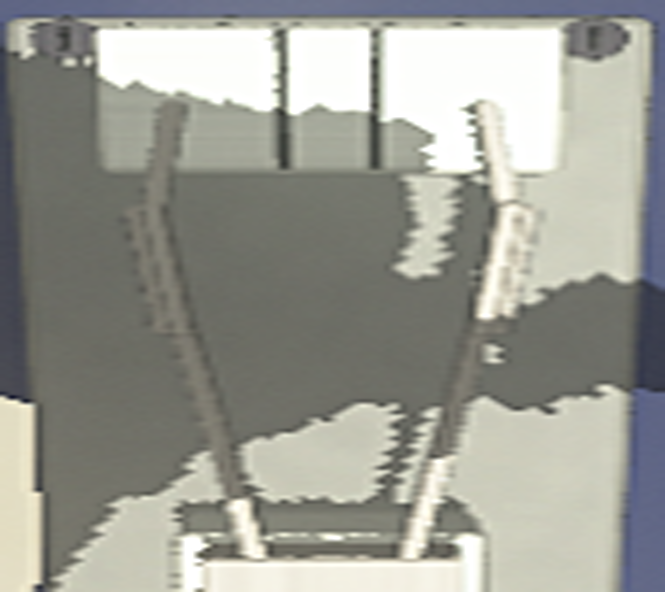

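```bash
python3 - <<'E'
from h import *
c,im=load("w7")
y=.649;s=np.array([.4495,.1548]);tx=np.array([np.cos(y),np.sin(y)]);ly=np.array([-np.sin(y),np.cos(y)])
def show(n,u,v,z):
    p=onz(c,205+u/7,25+v/3.7,z)[:2]-s; print(n,(p@tx*1e3).round(1),(p@ly*1e3).round(1))
for n,u,v in [("Lbar0 out",243,555),("Lbar0 in",270,555),("Rbar0 out",428,555),("Rbar0 in",400,555),("Lbar pre-plate out",172,335),("Rbar pre-plate out",495,335),("Lplate rear out",155,325),("Rplate rear out",515,310),("Lplate front out",127,207),("Rplate front out",540,207),("Lkink",150,200),("Rkink",515,200),("Ltip out",160,103),("Ltip in",188,103),("Rtip out",500,103),("Rtip in",473,103)]:
    show(n,u,v,.046)
print();show("line L",283,100,.037);show("line R",376,100,.037)
E
```

```text
Lbar0 out 45.4 12.0
Lbar0 in 45.4 8.3
Rbar0 out 45.4 -13.4
Rbar0 in 45.4 -9.5
Lbar pre-plate out 101.8 20.5
Rbar pre-plate out 101.7 -21.5
Lplate rear out 104.3 22.7
Rplate rear out 107.8 -24.0
Lplate front out 132.2 25.6
Rplate front out 132.1 -26.7
Lkink 133.8 22.7
Rkink 133.7 -23.5
Ltip out 155.8 20.9
Ltip in 155.8 17.5
Rtip out 155.7 -21.2
Rtip in 155.7 -17.9

line L 157.0 5.8
line R 157.0 -6.0
```

```bash
cat >> h.py <<'E'
YS=.649; S=np.array([.4493,.1552]); TX=np.array([np.cos(YS),np.sin(YS)]); LY=np.array([-np.sin(YS),np.cos(YS)])
D=np.hypot(85.35,22.); A0=np.degrees(np.arctan2(22.,85.35))
def pose(xL,yL,yR,z):
    "contact targets in forceps frame mm -> tcp position, orient"
    dy=yL-yR; b=np.degrees(np.arcsin(dy/D)); al=b+A0; dx=D*np.cos(np.radians(b))
    C=np.array([xL-dx/2,(yL+yR)/2])*1e-3
    p=S+C[0]*TX+C[1]*LY
    return np.array([p[0],p[1],z]),[np.pi,0,YS+np.radians(al)-np.pi/2], al, xL-dx
E
python3 - <<'E'
from h import *
for a in [(149,24,-24),(152.5,21,-16),(152.5,5.1,-14.3)]:
  for z in (.12,.03):
    p,o,al,xr=pose(*a,z); print(a,p.round(4),o[2],al,xr,robot.ik(p,o))
p,o,al,xr=pose(149,26,-24,.12)
robot.reach(p,o); robot.move_l(pose(149,26,-24,.034)[0],o,rate=.15); robot.pause(.15)
ob=observe();print(ob['time_s'],ob['eef_pos'],p,ob['ft_force'],ob['finger_gap']); snap("wrist","w8")
E
```

```text
(149, 24, -24) [0.5386 0.2229 0.12  ] -0.09362601537335768 47.45066356248921 75.07691497238498 [-1.08210793  0.48173607  0.76950758  1.88402166 -0.41057779  0.94017144
 -1.78588108]
(149, 24, -24) [0.5386 0.2229 0.03  ] -0.09362601537335768 47.45066356248921 75.07691497238498 [-1.01428589  0.62013214  0.68946681  1.9186192  -0.5432271   0.79688851
 -1.68840321]
(152.5, 21, -16) [0.5374 0.2252 0.12  ] -0.23631414753163726 39.27523580321488 72.5023594097926 [-1.09734038  0.48639328  0.78422555  1.8848873  -0.42037432  0.94239824
 -1.92472438]
(152.5, 21, -16) [0.5374 0.2252 0.03  ] -0.23631414753163726 39.27523580321488 72.5023594097926 [-1.02738655  0.62421017  0.70113704  1.91942931 -0.55356721  0.79970858
 -1.82718941]
(152.5, 5.1, -14.3) [0.5393 0.2177 0.12  ] -0.44760354146626025 27.169245274883924 66.52173239707606 [-1.1106502   0.4969834   0.81959811  1.8884939  -0.44356411  0.9475029
 -2.10333174]
(152.5, 5.1, -14.3) [0.5393 0.2177 0.03  ] -0.44760354146626025 27.169245274883924 66.52173239707606 [-1.0319136   0.63142846  0.72414467  1.92278071 -0.57364708  0.8046696
 -2.00913946]
15.6833 [0.53975492 0.22457678 0.03551058] [0.53848828 0.22411589 0.12      ] [ 0.17608509 -0.35464536  0.21440372] 0.08565635110405992
```

View pics/w8.png

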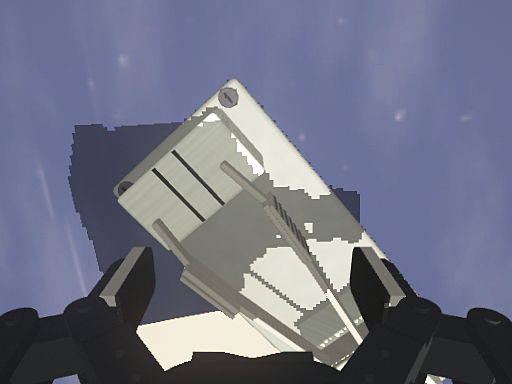

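```bash
python3 - <<'E'
from h import *
p,o,al,xr=pose(149,26,-24,.030)
f0=observe()['ft_force'][2]
for z in (.030,.028,.027,.026,.025,.024,.023,.022):
    p[2]=z; robot.move_l(p,o,rate=.06); robot.pause(.08); ob=observe(); print(z,ob['eef_pos'].round(4),ob['ft_force'].round(2),ob['time_s'])
    if ob['ft_force'][2]-f0>5: break
snap("wrist","w9")
E
```

```text
0.03 [0.5384 0.2241 0.0299] [-0.82  0.19  1.19] 16.0667
0.028 [0.5385 0.2241 0.0279] [ 0.51  0.68 -0.41] 16.4
0.027 [0.5385 0.2241 0.027 ] [-0.71 -0.53 -0.24] 16.7333
0.026 [0.5385 0.2241 0.026 ] [-0.15  0.46  0.52] 17.0667
0.025 [0.5385 0.2241 0.025 ] [0.81 0.21 0.76] 17.4
0.024 [0.5386 0.2242 0.024 ] [-0.95 -0.71  0.13] 17.7333
0.023 [0.5387 0.2242 0.0235] [-1.94 -0.5   4.78] 18.0667
```

View pics/w9.png

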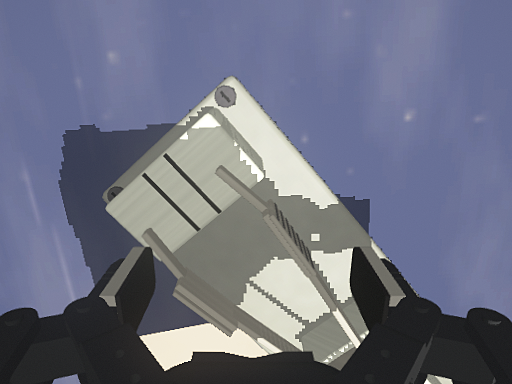

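```bash
python3 - <<'E'
from h import *
z=.0257
p,o,_,_=pose(149,26,-24,z); robot.move_l(p,o,rate=.06)
for a in [(151,23,-19),(152.5,19,-16.5)]:
    p,o,al,xr=pose(*a,z); robot.move_l(p,o,rate=.03); robot.pause(.1); ob=observe(); print(a,(p-ob['eef_pos']).round(4),ob['ft_force'].round(2),ob['ft_torque'].round(3),ob['time_s'])
snap("wrist","w10")
E
```

```text
(151, 23, -19) [0.0001 0.     0.0002] [-0.31 -0.04  0.5 ] [-0.005  0.02  -0.05 ] 18.725
(152.5, 19, -16.5) [-0.0001 -0.     -0.    ] [ 0.42  0.25 -0.45] [ 0.022 -0.049  0.009] 19.075
```

View pics/w10.png

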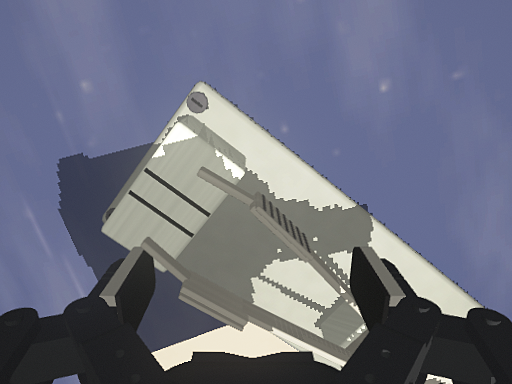

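```bash
cat >> h.py <<'E'
def st(tag=""):
    F=[];T=[]
    for _ in range(6):
        ob=observe(); F.append(ob['ft_force']);T.append(ob['ft_torque']); robot.pause(.02)
    F=np.mean(F,0);T=np.mean(T,0); fy=F[:2]@LY; fx=F[:2]@TX; s=T[2]/.0429; FL=(s+fy)/2; FR=(s-fy)/2
    print(tag,"t",ob['time_s'],"F fx %.2f fy %.2f fz %.2f Tz %.3f FL %.2f FR %.2f"%(fx,fy,F[2],T[2],FL,FR),"thL %.3f thR %.3f"%(FL*.1075/4,FR*.0235/4))
E
python3 - <<'E'
from h import *
z=.0257
for a in [(152.5,16,-16),(152.5,12,-15.5)]:
    p,o,al,xr=pose(*a,z); robot.move_l(p,o,rate=.03); robot.pause(.1); st(a)
    print((p-observe()['eef_pos']).round(4))
snap("wrist","w11")
E
```

```text
(152.5, 16, -16) t 19.5583 F fx 0.76 fy -0.92 fz -0.44 Tz 0.075 FL 0.42 FR 1.34 thL 0.011 thR 0.008
[-0.0004  0.0002 -0.0001]
(152.5, 12, -15.5) t 20.0083 F fx 1.60 fy -2.07 fz -0.63 Tz 0.246 FL 1.83 FR 3.90 thL 0.049 thR 0.023
[-0.0005 -0.     -0.0002]
```

View pics/w11.png

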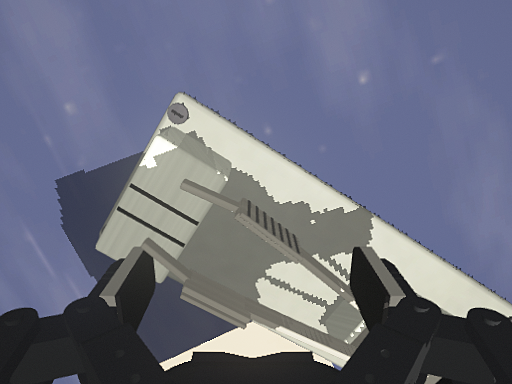

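```bash
python3 - <<'E'
from h import *
z=.0257
for a in [(152.5,9,-15),(152.5,6.5,-14.6)]:
    p,o,al,xr=pose(*a,z); robot.move_l(p,o,rate=.03); robot.pause(.1); st(a)
    print((p-observe()['eef_pos']).round(4))
snap("wrist","w12")
im=load("w12")[1]; cv2.imwrite("pics/w12z.png",cv2.resize(im[170:300,85:245],None,fx=5,fy=4.6,interpolation=cv2.INTER_CUBIC))
E
```

```text
(152.5, 9, -15) t 20.5083 F fx 2.34 fy -3.26 fz -0.61 Tz 0.406 FL 3.10 FR 6.36 thL 0.083 thR 0.037
[-0.0006 -0.0001 -0.0002]
(152.5, 6.5, -14.6) t 20.9583 F fx 3.22 fy -4.02 fz -0.70 Tz 0.522 FL 4.07 FR 8.10 thL 0.109 thR 0.048
[-0.0005 -0.     -0.0002]
```

View pics/w12z.png

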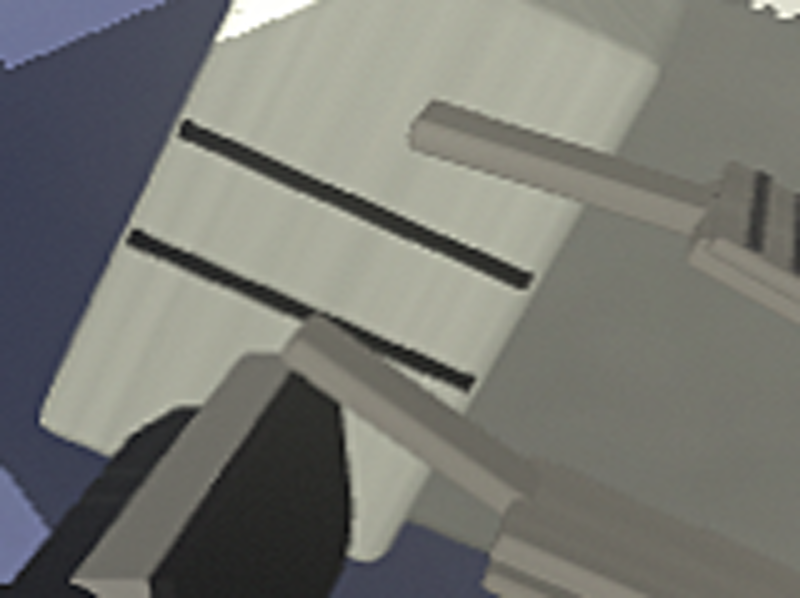

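```bash
cat >> h.py <<'E'
def ff(c,u,v,z):
    p=onz(c,u,v,z)[:2]-S; return np.array([p@TX,p@LY])*1e3
E
python3 - <<'E'
from h import *
c,im=load("w12")
g=lambda u,v:(85+u/5-.4,170+v/4.6-.4)
for z in (.04,.044,.048):
    a=ff(c,*g(435,100),z);b=ff(c,*g(320,318),z);a2=ff(c,*g(412,135),z);b2=ff(c,*g(287,352),z)
    print(z,a,b,b-a,"|",a2,b2,b2-a2)
print([ff(c,*g(*q),.037) for q in [(183,128),(530,282),(130,236),(470,385)]])
E
```

```text
0.04 [155.43077986 -19.52059075] [155.40945367   4.32221499] [-2.13261886e-02  2.38428057e+01] | [155.74671297 -15.67576358] [156.54712976   8.89138157] [ 0.80041679 24.56714515]
0.044 [155.17801696 -21.17154268] [155.1573527    1.93121893] [-2.06642564e-02  2.31027616e+01] | [155.48414399 -17.44605305] [156.25971707   6.35856559] [ 0.77557308 23.80461864]
0.048 [154.92525406 -22.82249461] [154.90525174  -0.45977713] [-2.00023242e-02  2.23627175e+01] | [155.22157501 -19.21634252] [155.97230438   3.8257496 ] [ 0.75072937 23.04209213]
[array([173.06032091,  -5.85511738]), array([141.20946821,  -5.91272813]), array([173.1930715 ,   6.22702696]), array([141.29402953,   6.30139449])]
```

```bash
python3 - <<'E'
from h import *
z=.0257
for a in [(152.5,5,-14.3),(152.5,4,-14.0)]:
    p,o,al,xr=pose(*a,z); robot.move_l(p,o,rate=.03); robot.pause(.1); st(a)
    print((p-observe()['eef_pos']).round(4))
snap("wrist","w13")
im=load("w13")[1]; cv2.imwrite("pics/w13z.png",cv2.resize(im[170:300,85:245],None,fx=5,fy=4.6,interpolation=cv2.INTER_CUBIC));cv2.imwrite("pics/w13h.png",cv2.resize(im[190:,140:440],None,fx=2.5,fy=2.5))
E
```

```text
(152.5, 5, -14.3) t 21.4583 F fx 3.36 fy -4.53 fz -0.62 Tz 0.602 FL 4.75 FR 9.29 thL 0.128 thR 0.055
[-0.0008  0.0001 -0.0003]
(152.5, 4, -14.0) t 21.9083 F fx 3.56 fy -4.56 fz -1.25 Tz 0.665 FL 5.47 FR 10.03 thL 0.147 thR 0.059
[-0.0011  0.0001 -0.0003]
```

View pics/w13z.png

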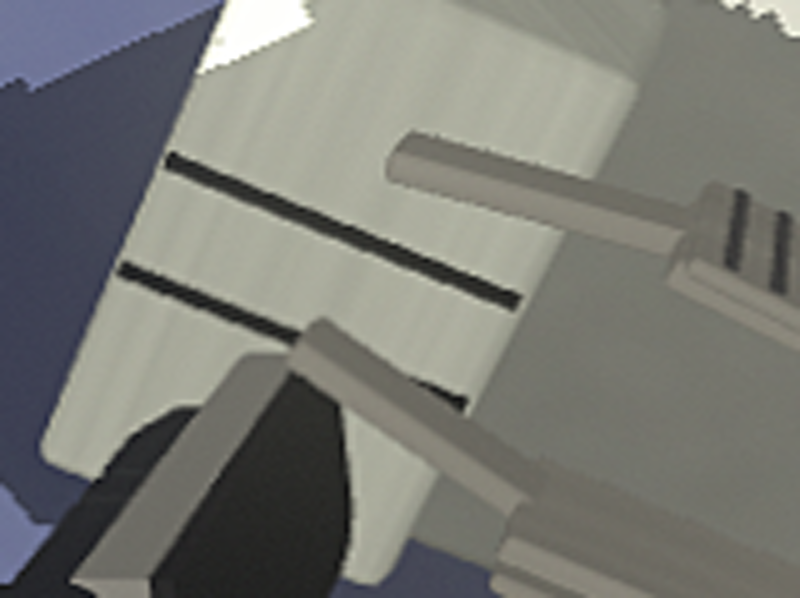

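View pics/w13h.png

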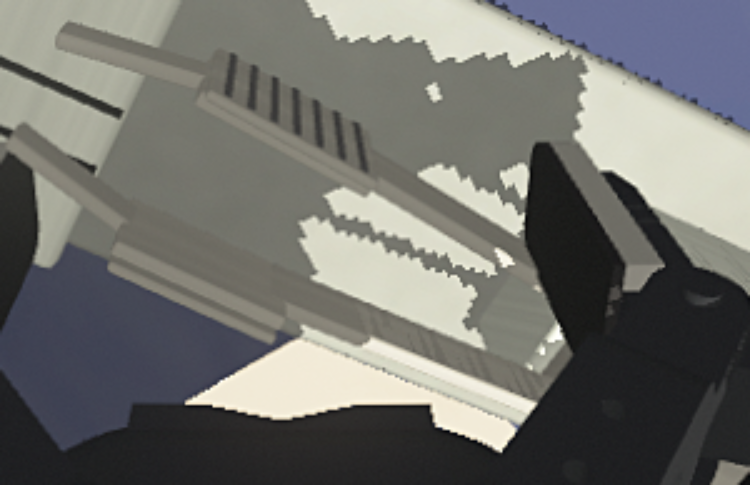

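```bash
python3 - <<'E'
from h import *
c,im=load("w13")
g=lambda u,v:(85+u/5-.4,170+v/4.6-.4)
for z in (.041,.044):
    a=ff(c,*g(413,132),z);b=ff(c,*g(322,320),z);a2=ff(c,*g(388,165),z+.006);b2=ff(c,*g(290,352),z+.006)
    print(z,a,b,b-a,"|",a2,b2,b2-a2)
# same on near-rest w10
im=load("w10")[1]; cv2.imwrite("pics/w10z.png",cv2.resize(im[150:280,120:280],None,fx=5,fy=4.6,interpolation=cv2.INTER_CUBIC))
E
```

```text
0.041 [155.29871752 -19.2741268 ] [155.4135745    0.99581971] [ 0.11485699 20.26994651] | [155.4464979 -18.3111505] [156.13862836   1.49420502] [ 0.69213047 19.80535552]
0.044 [155.05177949 -20.58410549] [155.16394692  -0.78881087] [ 0.11216743 19.79529463] | [155.18379624 -19.70915143] [155.85892308  -0.39035578] [ 0.67512684 19.31879565]
```

View pics/w10z.png

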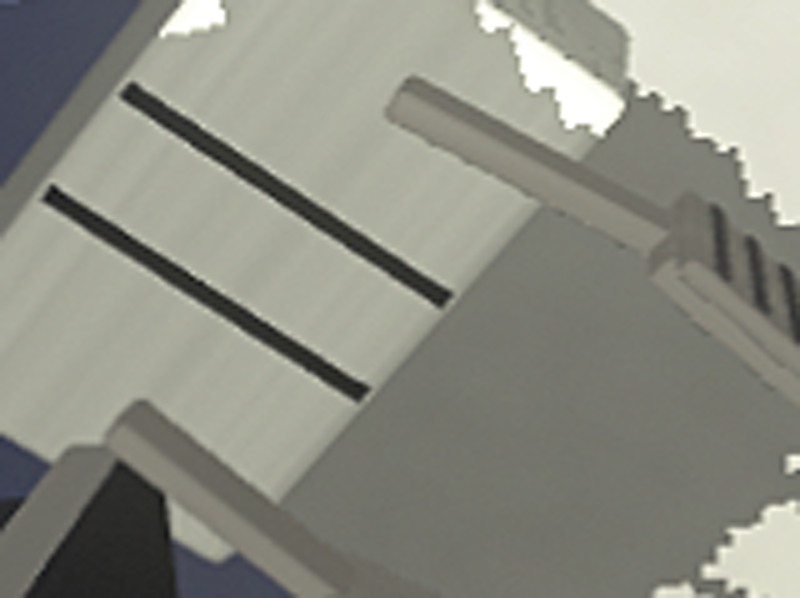

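```bash
python3 - <<'E'
from h import *
c,im=load("w10")
g=lambda u,v:(120+u/5-.4,150+v/4.6-.4)
for z in (.041,.044):
    a=ff(c,*g(410,76),z);b=ff(c,*g(137,400),z);a2=ff(c,*g(388,110),z+.006);b2=ff(c,*g(106,437),z+.006)
    print(z,a,b,b-a,"|",a2,b2,b2-a2)
E
```

```text
0.041 [156.00168138 -22.2215446 ] [156.31325415  16.34911411] [ 0.31157277 38.57065871] | [155.85475566 -20.68194705] [156.55403189  17.33386149] [ 0.69927623 38.01580854]
0.044 [156.11132626 -23.10494835] [156.41557234  14.55871409] [ 0.30424608 37.66366244] | [155.97343717 -21.64693864] [156.65545827  15.43080341] [ 0.6820211  37.07774205]
```

```bash
python3 - <<'E'
from h import *
z=.0257
for a in [(152.5,4,-13.6),(152.5,4,-13.2)]:
    p,o,al,xr=pose(*a,z); robot.move_l(p,o,rate=.03); robot.pause(.1); st(a)
    print((p-observe()['eef_pos']).round(4))
snap("wrist","w14")
im=load("w14")[1]; cv2.imwrite("pics/w14z.png",cv2.resize(im[170:300,85:245],None,fx=5,fy=4.6,interpolation=cv2.INTER_CUBIC))
E
```

```text
(152.5, 4, -13.6) t 22.4083 F fx 3.73 fy -4.71 fz -0.89 Tz 0.686 FL 5.65 FR 10.35 thL 0.152 thR 0.061
[-0.0013  0.0003 -0.0004]
(152.5, 4, -13.2) t 22.8583 F fx 3.96 fy -4.88 fz -1.39 Tz 0.724 FL 6.00 FR 10.88 thL 0.161 thR 0.064
[-0.0016  0.0004 -0.0005]
```

View pics/w14z.png

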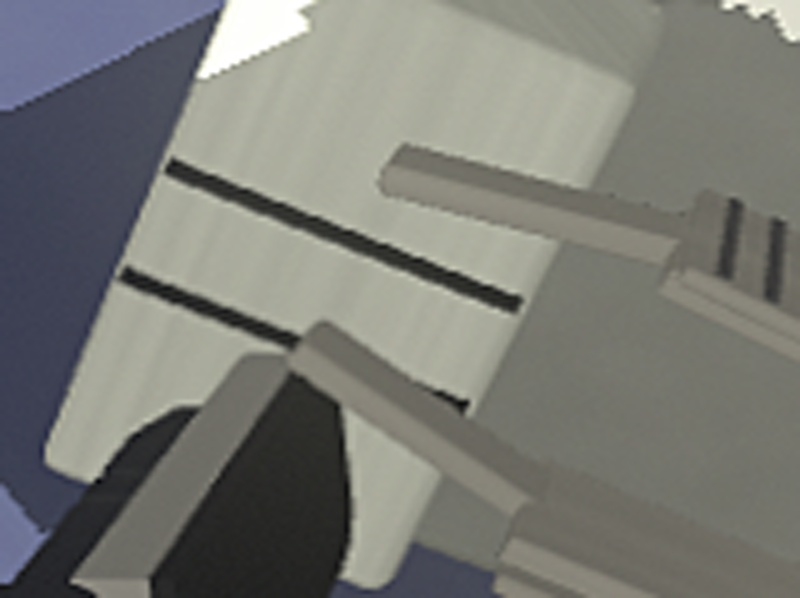

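```bash
cat >> h.py <<'E'
def actual():
    ob=observe(); al=ob['ee_rot'][2]+np.pi/2-YS; q=ob['eef_pos'][:2]-S; C=np.array([q@TX,q@LY])*1e3
    ty=np.array([np.cos(al),np.sin(al)]);t=np.array([-np.sin(al),np.cos(al)]); h=42.675*ty-11*t
    print("act L",(C+h).round(2),"R",(C-h).round(2),"al",np.degrees(al).round(2),"tilt",ob['ee_rot'][:2],"gap",ob['finger_gap'])
E
python3 - <<'E'
from h import *
actual(); print(pose(152.5,4,-13.2,.0257)[2])
c,im=load("w14")
g=lambda u,v:(85+u/5-.4,170+v/4.6-.4)
a=ff(c,*g(400,145),.041);b=ff(c,*g(322,320),.041);print(a,b,b-a)
im=cv2.imread("pics/w14.png");cv2.imwrite("pics/w14h.png",cv2.resize(im[250:,290:450],None,fx=4.5,fy=4.5))
E
```

```text
act L [153.55   2.81] R [ 67.13 -14.51] al 25.79 tilt [-3.14058265 -0.00322412] gap 0.08528578440846742
25.70721884445026
[155.83164886 -18.10314621] [155.62464882   0.59836014] [-0.20700004 18.70150635]
```

View pics/w14h.png

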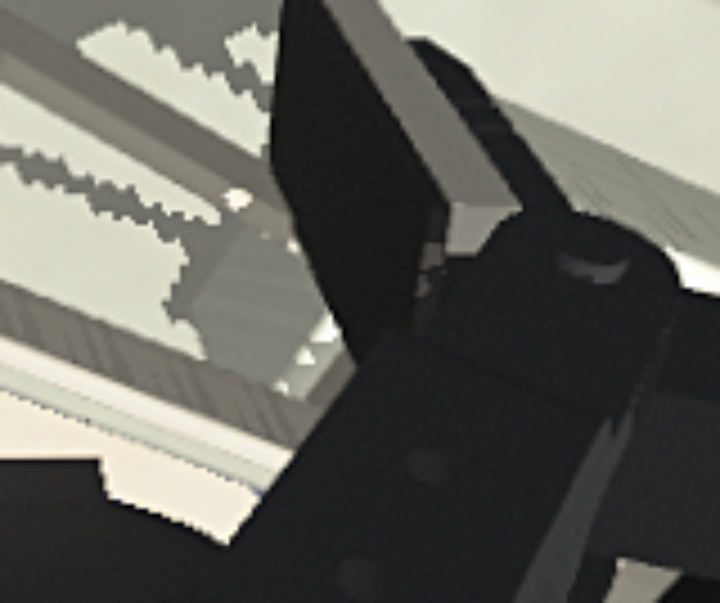

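```bash
python3 - <<'E'
from h import *
im=load("w14")[1]
cv2.imwrite("pics/w14p.png",cv2.resize(im[205:325,160:320],None,fx=5,fy=5,interpolation=cv2.INTER_CUBIC))
E
```

```text
(no output)
```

View pics/w14p.png

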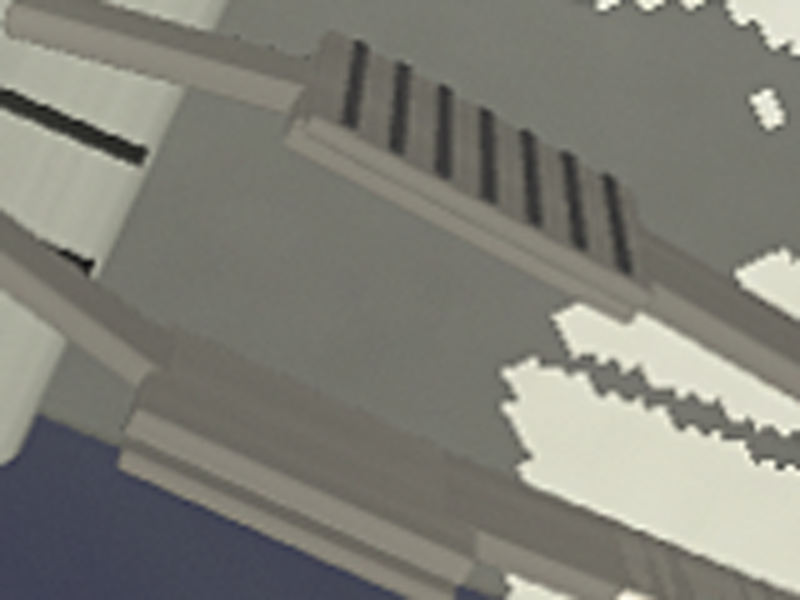

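```bash
python3 - <<'E'
from h import *
c,im=load("w14")
g=lambda u,v:(160+u/5-.4,205+v/5-.4)
def ln(n,a,b,z):
    A=ff(c,*g(*a),z);B=ff(c,*g(*b),z);d=A-B;print(n,A.round(1),B.round(1),"len",np.linalg.norm(d).round(1),"ang",np.arctan2(d[1],d[0]).round(3))
ln("R outer top",(310,118),(645,290),.055)
ln("R inner top",(287,138),(632,320),.055)
ln("L strip",(140,405),(475,572),.055)
ln("L outer",(122,465),(450,600),.055)
ln("R rib outer top ",(345,128),(628,275),.055)
E
```

```text
R outer top [131.8 -23.6] [103.1 -21.7] len 28.8 ang -0.069
R inner top [132.7 -21.4] [102.7 -18.9] len 30.0 ang -0.084
L strip [133.8   4.5] [103.4   7.3] len 30.5 ang -0.09
L outer [133.   10.3] [104.   10.7] len 29.0 ang -0.012
R rib outer top  [129.2 -24. ] [104.8 -22.2] len 24.4 ang -0.073
```

```bash
python3 - <<'E'
from h import *
z=.0257
for a in [(152.,3.3,-12.8),(152.,2.7,-12.4)]:
    p,o,al,xr=pose(*a,z); robot.move_l(p,o,rate=.03); robot.pause(.1); st(a); actual()
snap("wrist","w15")
im=load("w15")[1]; cv2.imwrite("pics/w15z.png",cv2.resize(im[170:300,85:245],None,fx=5,fy=4.6,interpolation=cv2.INTER_CUBIC))
E
```

```text
(152.0, 3.3, -12.8) t 23.3583 F fx 4.41 fy -4.98 fz -1.25 Tz 0.741 FL 6.15 FR 11.13 thL 0.165 thR 0.065
act L [153.44   1.94] R [ 66.81 -14.29] al 25.07 tilt [-3.13997939 -0.00396401] gap 0.0851835063286505
(152.0, 2.7, -12.4) t 23.8083 F fx 4.63 fy -5.92 fz -1.29 Tz 0.776 FL 6.09 FR 12.01 thL 0.164 thR 0.071
act L [153.63   1.11] R [ 66.82 -14.13] al 24.41 tilt [-3.13977823 -0.00457931] gap 0.08543662609642175
```

View pics/w15z.png

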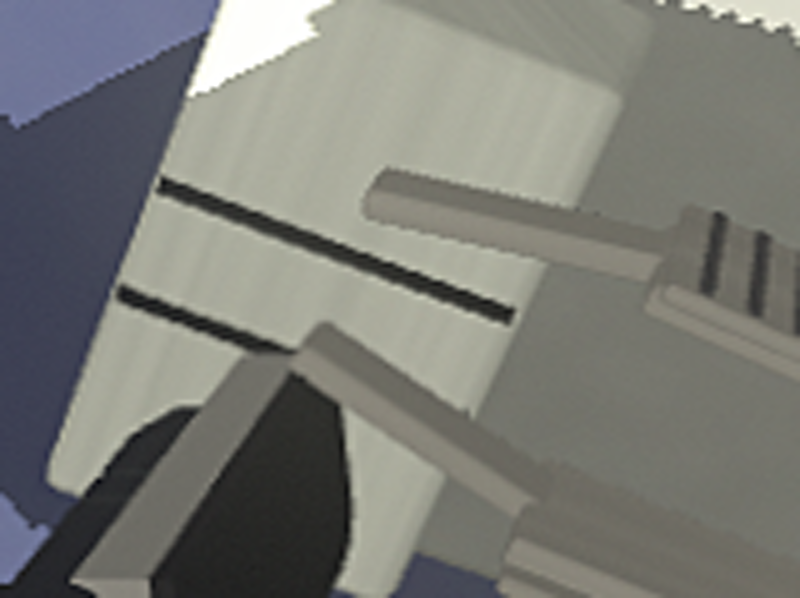

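```bash
python3 - <<'E'
from h import *
c,im=load("w15")
g=lambda u,v:(85+u/5-.4,170+v/4.6-.4)
for z in (.041,.044):
  a=ff(c,*g(385,169),z);b=ff(c,*g(322,322),z);print(a,b,b-a)
  a=ff(c,*g(363,205),z+.006);b=ff(c,*g(293,355),z+.006);print(a,b,b-a)
cv2.imwrite("pics/w15p.png",cv2.resize(im[190:350,80:330],None,fx=3.2,fy=3.2,interpolation=cv2.INTER_CUBIC))
E
```

```text
[155.81613978 -17.06661299] [155.64123652  -0.76616536] [-0.17490326 16.30044763]
[155.6545798  -16.05962625] [156.12566335  -0.28203782] [ 0.47108354 15.77758844]
[155.49944262 -18.45986645] [155.32861723  -2.53946348] [-0.17082539 15.92040297]
[155.32634377 -17.54565086] [155.78590681  -2.15390863] [ 0.45956304 15.39174223]
```

View pics/w15p.png

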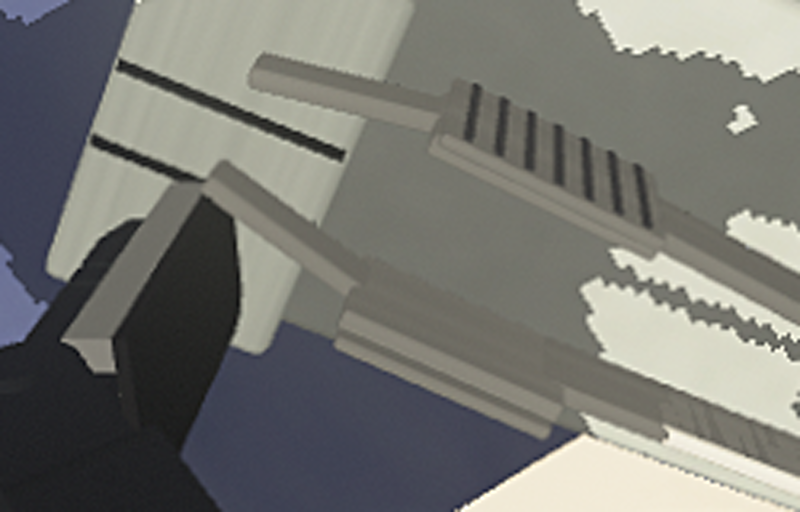

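```bash
python3 - <<'E'
from h import *
c,im=load("w15")
g=lambda u,v:(80+u/3.2-.35,190+v/3.2-.35)
def ln(n,a,b,z):
    A=ff(c,*g(*a),z);B=ff(c,*g(*b),z);d=A-B;s=(118-B[0])/(A[0]-B[0]);print(n,A.round(1),B.round(1),"len",np.linalg.norm(d).round(1),"ang",np.arctan2(d[1],d[0]).round(3),"y118",(B+s*d)[1].round(2))
ln("R inner top",(431,150),(655,257),.055)
ln("R outer top",(446,137),(662,242),.055)
ln("L outer top",(337,347),(546,438),.055)
ln("L inner top of plate",(343,313),(562,410),.055)
E
```

```text
R inner top [132.4 -20.4] [102.6 -18.5] len 29.9 ang -0.066 y118 -19.48
R outer top [131.4 -22.7] [102.7 -20.6] len 28.8 ang -0.071 y118 -21.72
L outer top [132.8   9.4] [103.6  11.1] len 29.3 ang -0.059 y118 10.25
L inner top of plate [133.9   4.5] [103.5   6.3] len 30.4 ang -0.061 y118 5.42
```

```bash
python3 - <<'E'
from h import *
z=.0257
a=(152.,2.5,-12.2)
p,o,al,xr=pose(*a,z); robot.move_l(p,o,rate=.03); robot.pause(.6); st(a); actual()
snap("wrist","w16");snap("scene","s16");snap("top","t16")
im=load("w16")[1]; cv2.imwrite("pics/w16p.png",cv2.resize(im[190:350,80:330],None,fx=3.2,fy=3.2,interpolation=cv2.INTER_CUBIC))
cv2.imwrite("pics/s16z.png",np.hstack([cv2.resize(load(n)[1][160:250,180:290],None,fx=3.6,fy=3.6,interpolation=cv2.INTER_CUBIC) for n in ("s7","s16")]))
E
```

```text
(152.0, 2.5, -12.2) t 24.8083 F fx 4.83 fy -5.94 fz -1.25 Tz 0.777 FL 6.09 FR 12.03 thL 0.164 thR 0.071
act L [153.69   0.76] R [ 66.81 -14.1 ] al 24.16 tilt [-3.139723 -0.004857] gap 0.08563550653179838
```

View pics/w16p.png

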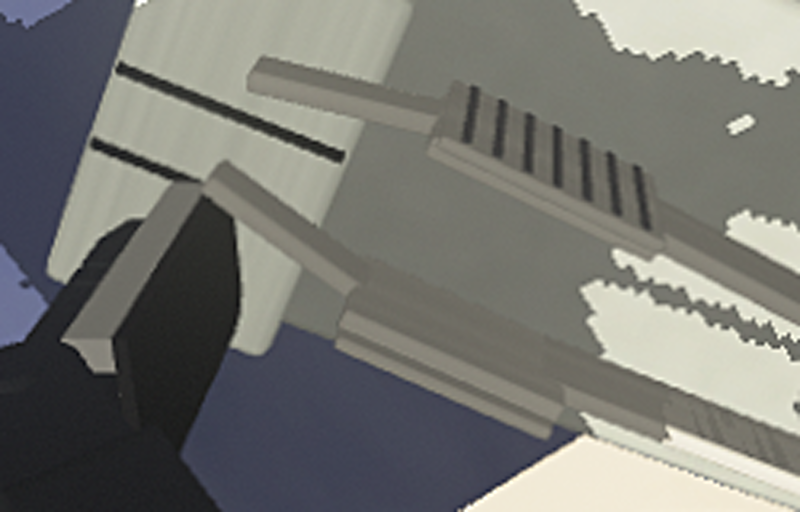

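View pics/s16z.png

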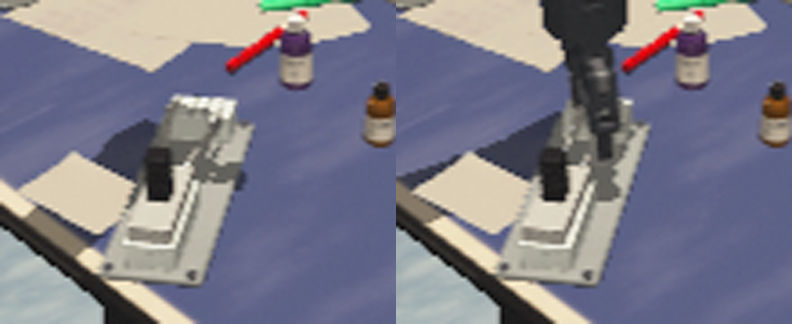

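```bash
python3 - <<'E'
from h import *
g=lambda u,v:(80+u/3.2-.35,190+v/3.2-.35)
for n,A,B in (("w15",(266,54),(224,160)),("w16",(263,56.5),(224,160.5))):
  c,im=load(n)
  for z in (.041,.044):
    a=ff(c,*g(*A),z);b=ff(c,*g(*B),z);print(n,a,b,(b-a).round(2))
s7=load("s7")[1];s16=load("s16")[1]
cs=load("s7")[0]
# track heel/knob corners by LK
g7,g16=[cv2.cvtColor(x,cv2.COLOR_BGR2GRAY) for x in (s7,s16)]
for nm,(x0,y0,x1,y1) in {"knob":(216,198,232,220),"heel rear":(208,215,235,230),"plate":(205,225,240,242),"oil":(280,180,292,200)}.items():
    r,_=cv2.phaseCorrelate(np.float32(g7[y0:y1,x0:x1]),np.float32(g16[y0:y1,x0:x1]),cv2.createHanningWindow((x1-x0,y1-y0),cv2.CV_32F)); print(nm,np.round(r,2))
p=S; print("px/mm", (proj(cs,[*S,.1])-proj(cs,[*(S+.01*LY),.1]))/10)
E
```

```text
w15 [155.35171148 -17.19002591] [155.38319108  -0.85971229] [ 0.03 16.33]
w15 [155.04584245 -18.58040199] [155.07658811  -2.63082936] [ 0.03 15.95]
w16 [155.55341938 -17.03934201] [155.39845281  -1.11512766] [-0.15 15.92]
w16 [155.23539693 -18.43858774] [155.08404183  -2.88548359] [-0.15 15.55]
knob [-0.01  0.03]
heel rear [0.3  0.46]
plate [0.03 0.1 ]
oil [-0.02 -0.03]
px/mm [0.32719538 0.025855  ]
```

```bash
python3 - <<'E'
from h import *
from bench import hand_in
robot.pause(.5); st("final"); actual(); print(np.abs(observe()['joint_velocities']).max())
print(hand_in())
E
```

```text
final t 25.5583 F fx 4.83 fy -5.67 fz -1.13 Tz 0.813 FL 6.64 FR 12.31 thL 0.179 thR 0.072
act L [153.68   0.76] R [ 66.8  -14.09] al 24.16 tilt [-3.13972779 -0.00485962] gap 0.08553834882100751
0.002800244912449027
the job is handed in; nothing more can be done
None
```

I seated the forceps on the pegs by the knob, let go, squeezed the jaws to about 12.5 mm and handed in at 25.6 s while still holding them. `hand_in` gave no verdict.

**How I squeezed:** `gripper_close` has a fixed force that would have shut the tips. Instead I kept the fingers fully open, lowered them around both jaws and turned the hand. The pad edges pressed the left jaw near its tip and the right jaw about 24 mm ahead of its hinge, so the ribbed grip plates themselves were not touched.

**Last checks:**
- **Seating:** The heel went down over the pegs with almost no force. The scene camera afterwards showed no visible tilt. The knob had not shifted, and the heel shift was at most about 1 mm.
- **Turn:** I estimate the squeezed forceps are turned about 0.015–0.03 rad on the pegs, under the 0.06 limit.
- **Tip gap:** In the final picture the tips measured about 12.6–12.9 mm apart. The plates, last measured one small nudge earlier, gave about 12.0 mm from their spacing and 12.9 mm from their angle.
- **Hold:** The finger forces were steady at roughly 6 N on the left and 12 N on the right, with the joints practically still.
- **Bystanders:** The oil bottle had not moved. I did not measure the other four, but I did not go near them.

**What disagreed:** Working the gap out from the wrist force and the stated spring rate gave about 8–10 mm, tighter than the pictures and partly below the 9.5 mm limit. It had read tighter than the pictures throughout the squeeze, so I trusted the pictures.

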